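# Refit the toppled water-filter cartridge and hold it home

### The job

The water-filter cartridge has toppled over: first stand it upright on the bench, open mouth down and knurled blue collar at the top. Then lower it over the steel spigot of the white filter base, turn it by the collar until the hidden keyways in its mouth drop over the spigot's pins, and push it fully home against the spring valve. Finish while gripping it and still holding it pushed fully home (the spring lifts it if let go), and leave the crockery and other kitchen things where they are.

Things in the scene. Friction and masses are not known exactly. Their poses are not given: they have to be found in the camera images.
- cartridge_centre (a point): Centre of the loose filter cartridge, a white cap 62 mm tall, 58 mm across, 0.15 to 0.24 kg, with a knurled blue collar. z runs along its axis from open mouth to closed top, each 31 mm from here. It starts lying on the bench (this point 29 mm up), top pointing roughly away from the robot. Stood up, this point is 31 mm up; let go when leaning under 35 degrees it drops upright by itself.
- cartridge_collar (a point): Middle of the round knurled blue collar, on the cartridge's axis, 15 mm above its centre; the collar is 58 mm across and 24 mm tall. z as for the centre. Below it a white body 52 mm across and, at the mouth, a 12-sided skirt 58 mm across flats and 8 mm tall; above it 4 mm of white top.
- cartridge_mouth (a point): Centre of the open mouth, in its rim's plane; z points into the cartridge, to its top. The mouth is a bore 23 mm wide and 31 mm deep with three equal keyways cut in its wall, 10 mm wide, as deep as the bore, 120 degrees apart. They are hidden in use and unmarked: where they lie about the axis is not told, feel for them.
- filter_base: Fixed white filter base: a slab 120 x 120 mm, 22 mm high, with a small steel outlet on its +x side (reaching 87 mm from the centre, 22 mm high). Origin at the centre of its underside, z up. The steel spigot stands upright at its centre. With the cartridge fully home, the mouth's rim is flush on the slab: mouth 22 mm, cartridge centre 53 mm above the bench.
- spigot_top (a point): Centre of the spigot's top, 52 mm above the bench. The spigot is 20 mm thick, 30 mm tall, its top 5 mm tapered to 12 mm. Three brass pins 6 mm thick, 120 degrees apart, reach out to radius 16 mm, tops 14 mm above the slab; their bearing varies. A mouth resting on them is 36 mm above the bench; turned at most 120 degrees either way, pressed lightly, it drops (keyway play 8 degrees either way).
- valve (a joint): Red spring valve stem (9 mm across) on top of the spigot: 0 when out (its tip 38 mm above the slab's top), grows in m as it is pressed down by the cartridge's inside; about 0.007 when the cartridge is home, still near 0 while it rests on the pins. Its spring begins at 3.5 N and needs about 8.5 N when home; the cartridge's weight alone does not press it.
- bowl: White bowl, 120 mm across, 52 mm high, bystander; origin under its centre.
- mug_green: Green mug, 76 mm across, 82 mm high, handle towards its +y, bystander; origin under its centre.
- mug_yellow: Yellow mug, 76 mm across, 82 mm high, handle towards its +y, bystander; origin under its centre.
- jar: Amber jar with black cap, 68 mm across, 100 mm high, bystander; origin under its centre.
- spoon: Steel spoon with a wooden handle, 190 mm long, lying roughly along x between the cartridge and the base, bystander.
- pot_lid: Steel pot lid with black knob, 154 mm across, 38 mm high, bystander; origin under its centre.
There are look-alikes about, which are no part of the job. There is more than one size of the part that bears cartridge_centre; the job needs the middle-sized.

How it is judged (in metres and radians):
On the way, in this order (a step that is already met when the one before it is completed fails the run):
1. the cartridge stands upright on the bench, mouth down (angle between cartridge_centre's own z axis and vertical below 0.1 rad and height (world z) of cartridge_centre between 0.026 and 0.036 m), for 0.2 s.
2. the cartridge is keyed over the pins and pushed home by the fingers (z of cartridge_centre in the frame of filter_base below 0.0555 m and horizontal distance between cartridge_centre and filter_base below 0.004 m and angle between cartridge_centre's own z axis and vertical below 0.07 rad and value of joint valve above 0.0045 m and contact force between the fingers and cartridge above 2 N), for 0.3 s.
At the end, for the whole second after the job is handed in: The cartridge is upright (within 4 degrees), centred on the spigot within 4 mm, its mouth within 2.5 mm of the slab, the spring valve pressed by more than 4.5 mm, still, and the fingers are still on it (over 2 N of contact) (all of step 2 and linear speed of cartridge below 0.02 m/s); the arm keeps its last pose, push and grip.
It fails at once if a bystander (bowl, mug, jar, spoon or pot lid) is shifted by more than 40 mm (distance of any of bowl, mug_green, mug_yellow, jar, spoon, pot_lid from where it was at the start of the episode above 0.04 m).
It also fails if it takes over 67 s, if anything falls off the work surface, if the arm or the gripper's body presses on something with over 40 N, if the wrist force passes 120 N, or if a joint passes its speed limit or range.

### The arm

A 6-joint arm with a two-finger parallel gripper is mounted at the origin on the work surface. World frame = base frame: x ahead of the robot, y to its left, z up, the work surface at z = 0. Lengths are in mm, angles in rad, forces in N, time in s.
With the tool pointing down it reaches from about 275 to 750 mm from the base axis. Payload 10.2 kg.
Tool frame: the origin (TCP) lies on the front face of the gripper's body, between the roots of the fingers; the fingertips stand 73 mm ahead of it and the grasp point (between the pads) lies 54 mm ahead of it; z points along the fingers, y is the direction in which the jaws open and shut (so a half turn about z gives the same grasp; the last joint's range is limited). The gripper opens to 85 mm and grips with 20 to 120 N. Pads are 22 mm wide; open, the fingers measure 114 mm over their backs; the gripper's body (76 mm by 85 mm) begins 54 mm behind the grasp point. The pads swing forward as they close: fully open they stand 13 mm farther back than shut.
Start: joints at [-1.442, 0.313, 1.498, -0, 1.331, -0.223], TCP at [180.896, -492.857, 303.894] pointing down, gripper open.
Joint ranges: [-2.94, 2.94], [-0.97, 2.17], [0.19, 2.56], [-1.23, 4.37], [0.02, 3.11], [-2.88, 2.88]. Speed limits (rad/s): [2.39, 2.39, 3.01, 3.14, 3.14, 3.14].

### API

Orientations are given as a unit quaternion [w, x, y, z].
In Python, from rig import ctrl gives the robot as it stands.
- The arm moves only by the tool move_arm, never from a script. Its argument "series" is a list of rows, each a list of 3 entries, a list of its own where there are three numbers: the shift along the tool's x, y, z in mm, then the turn about the tool's z in degrees, then the opening, from 0 (shut) to 1 (fully open). In form: [[[tx, ty, tz], yaw, grip], ...]. A call has 1 to 10 rows; each row is the pose to reach, as a shift and turn from the pose commanded when the call began, along the tool's axes at that moment; what a row does not reach only later rows make up. A row lasts 1/8 s, in which the tool goes at most 62.5 mm and 10.7 degrees, less where a joint would pass 70% of its speed; a pose out of reach is approached as far as the arm can. A call with a gripper value outside its range is refused whole. The fingers move at their own pace and stop on an object; "force" is the grip in N (left out, the last holds). Time passes only in rows, so rows that repeat a pose let the fingers close. It gives the time, the measured TCP pose, the force and the opening at its end, in the units of the state.
- ctrl.sense(): the state, without advancing time (a new reading comes with each control period).
- ctrl.capture(name): name is "scene" or "top" or "wrist"; returns (picture, depth): 400x640x3 uint8, red, green, blue; 400x640 float32, mm along the optical axis (not along the pixel's ray), 0 where there is no reading.
- ctrl.camera_model(name): a dict with "fov_y" (degrees; the focal length in pixels is half the picture's height over the tangent of half this angle, whatever the lens; pixels are square), "cx", "cy" (the principal point, pixels), "rvec" (rotation vector, rad) and "tvec" (3), from world to camera coordinates, as OpenCV has them. Camera axes: x right, y down, z forward; pixel columns grow to the right and rows downward; lengths in mm; the calibration is good to about 2 mm. A picture is of the moment at which its call begins: read the wrist's pose just before it. camera_model takes no time and is no camera call; for the wrist camera it gives the pose at the moment of the call.
- ctrl.finish_job(): hands the job in, once; it reports no verdict.
The state is a dict: "time_s": time; "joints": joint angles; "dq": joint speeds; "tau": joint torques, N m; "eef_pos": TCP position; "ee_rot": TCP orientation; "force": force on the tool from outside, world axes, zero at the start; "wrist_torque": the same for the moment, N m; "grip_width": opening from 0.0 (shut) to 1.0 (fully open).
Only numpy, scipy, OpenCV 4.12 (cv2) and the standard library are available. Lean on these libraries where they do the work, as an engineer would, in place of code of your own. Each camera call takes 0.05 s, during which the arm holds its last target.

## Working session

There is one attempt and no reset: what is moved stays moved. The work goes in short steps, Python scripts to look and compute and a tool call to move; the robot and the scene stay as the last step left them, time stands still between calls to the robot, and variables do not carry over. Pictures are saved under pics/ and viewed, and the job is handed in when it is done.

Besides the shell and the picture viewer there is one more tool, called after "Request:" as a command line: name --argument value ..., lists and objects as JSON in quotes. move_arm: Moves the arm, as the interface text tells. Its arguments: {"type":"object","properties":{"series":{"type":"array","items":{"type":"array"}},"force":{"type":"number"}},"required":["series"]}

```bash
mkdir -p pics; ls
cat > h.py <<'E'
import numpy as np, cv2
from rig import ctrl
def cam(n):
    m=ctrl.camera_model(n); R=cv2.Rodrigues(np.array(m['rvec'],float))[0]; t=np.array(m['tvec'],float).ravel()
    f=200/np.tan(np.radians(m['fov_y'])/2); return m,R,t,f
def w(n,u,v,d=None,z=None,M=None):
    m,R,t,f=M or cam(n)
    r=np.array([(u-m['cx'])/f,(v-m['cy'])/f,1.0]); o=-R.T@t; dr=R.T@r
    s=d if d is not None else (z-o[2])/dr[2]
    return o+s*dr
def save(n,name,crop=None,sc=1):
    p,d=ctrl.capture(n)
    np.save(f'pics/{name}_d.npy',d); np.save(f'pics/{name}_p.npy',p)
    cv2.imwrite(f'pics/{name}.png',cv2.cvtColor(p,cv2.COLOR_RGB2BGR)); return p,d
E
python3 - <<'E'
from h import *
for n in('scene','top'):
    save(n,n+'0'); print(ctrl.camera_model(n))
print(ctrl.sense())
E
```

```text
pics
{'fov_y': 50.76766449823281, 'cx': 320.7761576008631, 'cy': 201.5461535152825, 'rvec': array([ 1.11942554,  2.59639101, -0.75896164]), 'tvec': array([ 396.9863806 , -308.39615738, 1393.04397777])}
{'fov_y': 55.501128687083245, 'cx': 320.8507473293079, 'cy': 196.1125452695529, 'rvec': array([ 2.19886185, -2.16600265,  0.08815947]), 'tvec': array([ -28.08102739,  581.48197974, 1058.56110582])}
{'time_s': 0.1, 'joints': array([-1.44241023e+00,  3.13381148e-01,  1.49836295e+00,  2.49093046e-05,
        1.33101228e+00, -2.23394613e-01]), 'dq': array([-0.00021161, -0.00102097, -0.00354385,  0.00196805, -0.00067557,
        0.00129353]), 'tau': array([ 1.76164554e-03, -4.12898433e+01, -2.60140890e+01, -1.85045301e-04,
        3.05809350e-03, -1.42845676e-05]), 'eef_pos': array([ 180.87497545, -492.69782415,  303.39816706]), 'ee_rot': array([-5.80632111e-04,  9.84571483e-01,  1.74981877e-01,  3.97135185e-05]), 'force': array([ 0.53944781, -0.89192886, -0.04518569]), 'wrist_torque': array([0.00604969, 0.02952386, 0.01826338]), 'grip_width': 0.9973710082773878}
```

View pics/scene0.png

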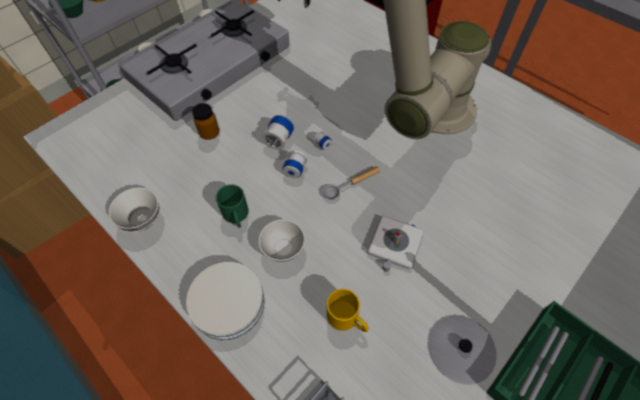

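View pics/top0.png

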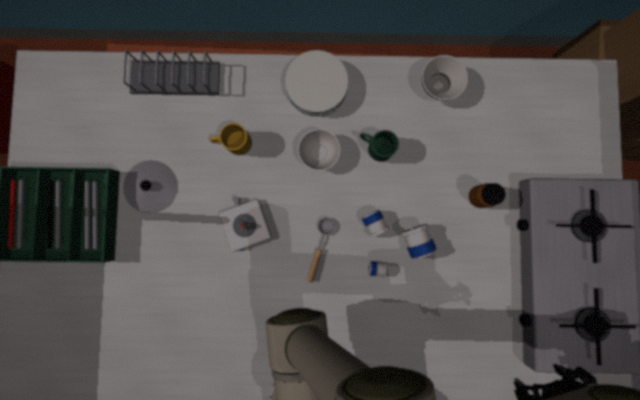

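The top view shows three cartridges. The small one is at (378,269), the middle one at (375,222) with its blue collar on the far side, and the large one at (420,242). The base is at (246,225). I'll enlarge the ones that matter.

Run:
```python
from h import *
p=cv2.imread('pics/top0.png'); 
a=cv2.resize(p[190:290,340:450],None,fx=5,fy=5,interpolation=cv2.INTER_CUBIC); cv2.imwrite('pics/c1.png',a)
a=cv2.resize(p[180:265,200:300],None,fx=6,fy=6,interpolation=cv2.INTER_CUBIC); cv2.imwrite('pics/c2.png',a)
p=cv2.imread('pics/scene0.png'); 
a=cv2.resize(p[105:195,250:350],None,fx=6,fy=6,interpolation=cv2.INTER_CUBIC); cv2.imwrite('pics/c3.png',a)
M=cam('top')
for u,v in [(246,225),(375,222)]: print(w('top',u,v,z=29,M=M))
M=cam('scene')
for u,v in [(295,163)]: print(w('scene',u,v,z=29,M=M))
```

```text
[496.74261121 189.79612117  29.        ]
[ 510.58468292 -172.80401068   29.        ]
[ 504.52355475 -172.8085936    29.        ]
```

View pics/c1.png

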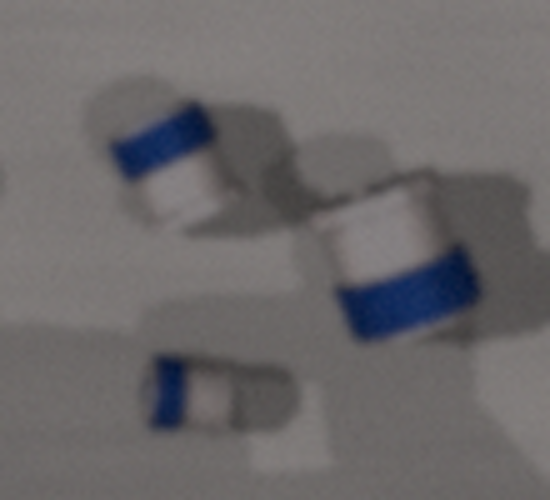

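View pics/c2.png

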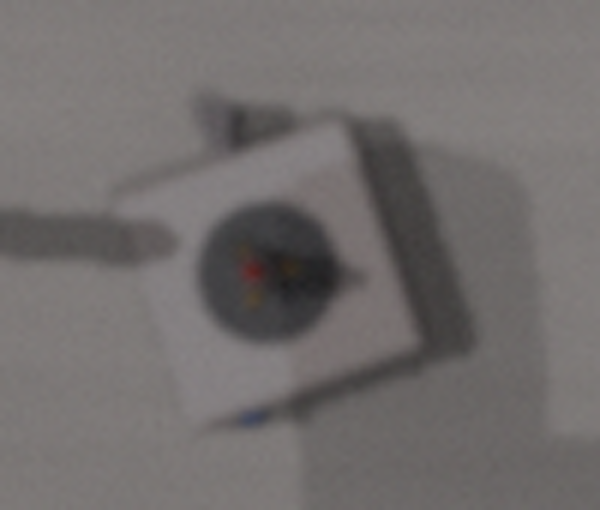

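View pics/c3.png

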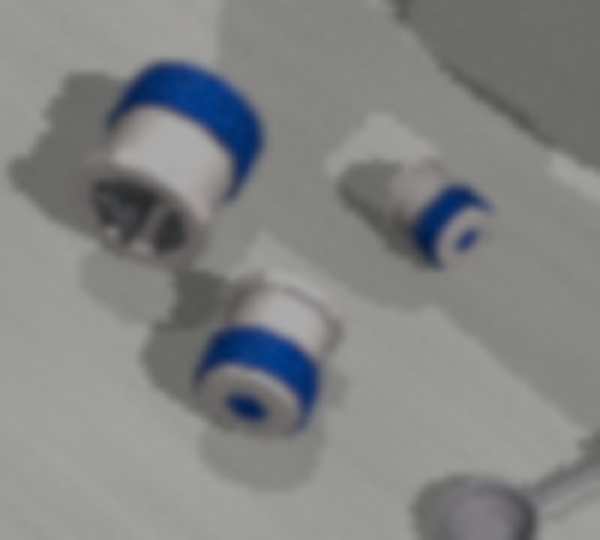

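Run:
```python
from h import *
s=ctrl.sense(); from scipy.spatial.transform import Rotation as Ro
q=s['ee_rot']; T=Ro.from_quat([q[1],q[2],q[3],q[0]]).as_matrix(); print(T.round(3))
m,R,t,f=cam('wrist'); print((T.T@(-R.T@t-s['eef_pos'])).round(1), (T.T@R.T).round(3),m['fov_y'])
```

```text
[[ 0.939  0.345 -0.   ]
 [ 0.345 -0.939  0.001]
 [ 0.    -0.001 -1.   ]]
[ 78.7  -0.3 -70.4] [[-0.001 -0.951 -0.308]
 [ 1.    -0.001  0.   ]
 [-0.001 -0.308  0.951]] 62.51026690153017
```

Request:
move_arm --series '[[[53,-23,10],-2,1],[[106,-47,20],-4,1],[[159,-70,30],-6,1],[[212,-94,40],-7,1],[[265,-117,50],-7,1],[[318,-141,60],-7,1],[[371,-165,70],-7,1],[[424,-188,80],-7,1],[[424,-188,80],-7,1],[[424,-188,80],-7,1]]'

```text
time_s: 1.35
eef_pos: [513.9, -170.4, 223.7]
ee_rot: [-0.0, 0.972, 0.235, -0.0]
force: [-0.1, -0.2, 0.8]
grip_width: 1.001
```

Run:
```python
from h import *
s=ctrl.sense(); print(s['eef_pos'],s['ee_rot'],s['force'],s['time_s'])
np.save('pics/w1_cam.npy',np.array([cam('wrist')],dtype=object),allow_pickle=True)
save('wrist','w1'); print(ctrl.sense()['time_s'])
```

```text
[ 513.86048464 -170.44769639  223.69351211] [-1.47778908e-04  9.72021425e-01  2.34891969e-01 -3.01745724e-04] [-0.09923963 -0.23719715  0.82377383] 1.35
1.4
```

View pics/w1.png

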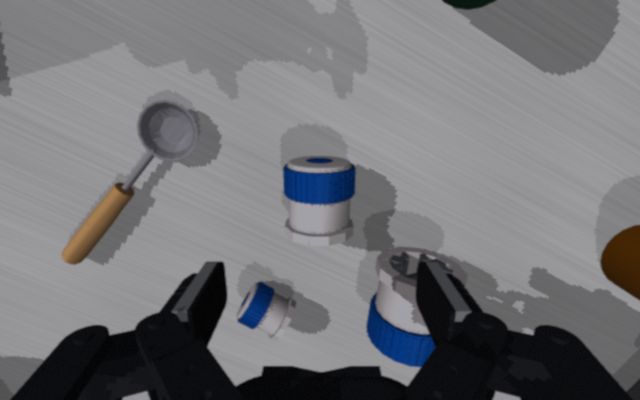

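The wrist view shows the middle cartridge at (320,200), with its axis nearly vertical in the picture and its mouth towards the gripper. I'll measure it from depth.

Run:
```python
from h import *
p=np.load('pics/w1_p.npy').astype(int); d=np.load('pics/w1_d.npy'); M=cam('wrist'); m,R,t,f=M
def pts(mask):
    v,u=np.nonzero(mask&(d>0)); z=d[v,u]; c=np.stack([(u-m['cx'])/f*z,(v-m['cy'])/f*z,z]); return (R.T@(c-t[:,None])).T
roi=np.zeros(d.shape,bool); roi[150:245,278:362]=1
P=pts(roi); P=P[P[:,2]>12]
blue=(p[...,2]>p[...,0]+50)&roi; Q=pts(blue); Q=Q[Q[:,2]>12]
blue[:172]=0
print(len(P),P.min(0),P.max(0)); 
hi=P[P[:,2]>P[:,2].max()-14]
# axis by fit: symmetric ridge; use y-tool extents
s=ctrl.sense(); a=np.radians(27.17); ux=np.array([np.cos(a),np.sin(a)]); uy=np.array([np.sin(a),-np.cos(a)])
X=(P[:,:2]-s['eef_pos'][:2]); x=X@ux; y=X@uy; z=P[:,2]
for lo in range(-40,60,6):
    k=(x>lo)&(x<=lo+6)
    if k.sum()>5:
        # circle fit in y,z
        A=np.c_[2*y[k],2*z[k],np.ones(k.sum())]; b=y[k]**2+z[k]**2; c=np.linalg.lstsq(A,b,rcond=None)[0]
        print(lo+3,k.sum(),y[k].min().round(1),y[k].max().round(1),z[k].max().round(1),c[:2].round(1),np.sqrt(c[2]+c[0]**2+c[1]**2).round(1))
X=(Q[:,:2]-s['eef_pos'][:2]); print('blue x',np.percentile(X@ux,[2,50,98]),'y',np.percentile(X@uy,[2,50,98]),Q[:,2].max())
```

```text
5713 [ 468.83258951 -209.87910559   12.69357799] [ 547.32390724 -133.24744709   61.65438982]
-37 46 -31.6 25.9 57.6 [-2.7 28.4] 30.1
-31 472 -31.7 25.8 60.1 [-2.7 30. ] 29.1
-25 631 -31.5 26.3 60.0 [-2.7 29.6] 26.9
-19 429 -28.2 22.4 57.0 [-2.6 29.9] 25.5
-13 428 -27.9 23.2 57.6 [-2.5 29.8] 25.5
-7 443 -27.6 23.1 56.8 [-2.5 29.8] 25.6
-1 356 -31.4 25.6 59.8 [-2.3 31.9] 25.7
5 544 -31.3 27.0 60.6 [-2.3 29.6] 29.2
11 539 -31.1 26.6 60.5 [-2.2 29.8] 29.0
17 553 -30.8 26.4 61.7 [-2.3 29.8] 29.1
23 654 -30.9 26.6 60.5 [-2.4 30.9] 26.5
29 618 -27.0 22.8 56.4 [-2.3 33.8] 17.3
blue x [ 0.57820624 12.4920574  27.42264888] y [-28.39492786  -2.41449072  24.37251129] 61.65438981887649
```

Request:
move_arm --series '[[[12,-2.5,20],0,1],[[12,-2.5,60],0,1],[[12,-2.5,100],0,1],[[12,-2.5,130],0,1],[[12,-2.5,143.5],0,1],[[12,-2.5,143.5],0,1],[[12,-2.5,143.5],0,0.5],[[12,-2.5,143.5],0,0.5],[[12,-2.5,143.5],0,0.5],[[12,-2.5,143.5],0,0.5]]' --force 30

```text
time_s: 2.65
eef_pos: [524.1, -162.8, 81.8]
ee_rot: [0.001, 0.972, 0.235, 0.001]
force: [-2.3, -0.1, 6.7]
grip_width: 0.667
```

Run:
```python
from h import *
save('wrist','w2'); s=ctrl.sense();print(s['grip_width'],s['eef_pos'],s['force'])
```

```text
0.6695020310237885 [ 524.09164378 -162.81374697   81.7740847 ] [-1.13064409 -0.10713809  5.88700266]
```

View pics/w2.png

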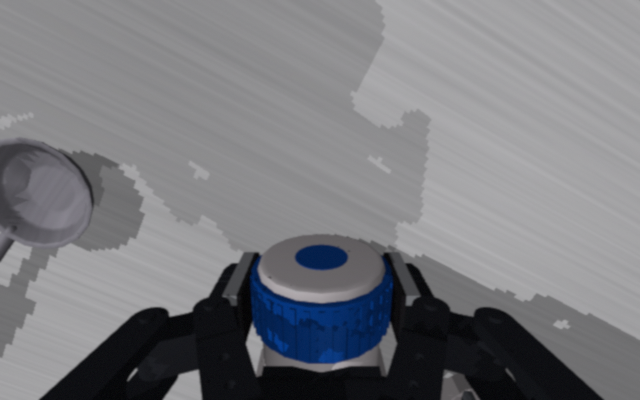

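Request:
move_arm --series '[[[0,0,-15],0,0.5],[[20,-10,-16],0,0.5],[[40,-20,-16],0,0.5],[[50,-25,-16],0,0.5],[[50,-25,-16],0,0.5]]' --force 30

```text
time_s: 3.32
eef_pos: [556.9, -117.2, 96.8]
ee_rot: [0.0, 0.972, 0.235, 0.0]
force: [-0.6, 0.2, -2.5]
grip_width: 0.666
```

Run:
```python
from h import *
save('wrist','w3'); save('scene','s3'); s=ctrl.sense();print(s['grip_width'],s['eef_pos'],s['force'],s['time_s'])
a=cv2.imread('pics/w3.png'); b=cv2.imread('pics/s3.png')[90:220,230:390]; b=cv2.resize(b,None,fx=2.5,fy=2.5,interpolation=cv2.INTER_CUBIC)
cv2.imwrite('pics/c3b.png',np.hstack([a[150:400,160:480],b[:250,:400]]))
```

```text
0.6677861016970916 [ 556.51121668 -117.9375623    96.56121266] [-0.13830134 -0.83752684 -1.80119754] 3.425
```

View pics/c3b.png

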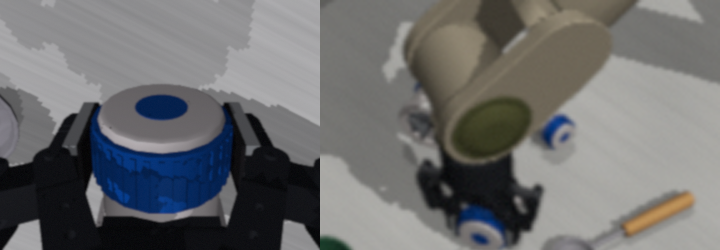

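```bash
cat >> h.py <<'E'
from scipy.spatial.transform import Rotation as Ro
def tilt(name,roi=(225,310,240,400)):
    # fit plane of white top face from wrist picture; returns points info in tool frame
    p=np.load(f'pics/{name}_p.npy').astype(int); d=np.load(f'pics/{name}_d.npy'); m,R,t,f=cam('wrist')
    s=ctrl.sense(); q=s['ee_rot']; T=Ro.from_quat([q[1],q[2],q[3],q[0]]).as_matrix()
    r0,r1,c0,c1=roi; mk=np.zeros(d.shape,bool); mk[r0:r1,c0:c1]=1
    v,u=np.nonzero(mk&(d>0)); z=d[v,u]; c=np.stack([(u-m['cx'])/f*z,(v-m['cy'])/f*z,z])
    W=(R.T@(c-t[:,None])).T; return W,(W-s['eef_pos'])@T,u,v,p[v,u]
E
python3 - <<'E'
from h import *
W,L,u,v,c=tilt('w3',(235,355,250,395))
dark=(c[:,2]>c[:,0]+60)  # blue
# small blue disc on top face
k=dark&(v<272)&(abs(u-322)<35); print('disc',k.sum(),L[k].mean(0)); 
A=np.c_[L[k][:,1:],np.ones(k.sum())]; 
# white face
k2=(~dark)&(v<285)&(v>238)&(abs(u-322)<55)&(L[:,2]<80)
X=L[k|k2]; X=X[np.abs(X[:,2]-np.median(X[:,2]))<40]
ctr=X.mean(0); 
for _ in range(5):
    U,S,V=np.linalg.svd(X-X.mean(0),full_matrices=False); n=V[2]; r=(X-X.mean(0))@n; X=X[abs(r)<max(1.5,2*r.std()*0.8)] if r.std()>0.7 else X
print(n,len(X),r.std(),X.mean(0),X.min(0),X.max(0))
E
```

```text
disc 922 [14.87313625 -0.4185989  51.46093672]
[ 0.99996701  0.00584417 -0.00564061] 4789 0.4248123674890603 [14.50396256 -0.10086231 48.35880028] [ 11.03419619 -23.51813181  30.58040112] [15.94168121 23.65567941 71.54139812]
```

Request:
move_arm --series '[[[0,0,10],0,0.5],[[0,0,16],0,0.5],[[-5,0,11.5],0,0.5],[[-9,0,6],0,0.5],[[-15,0,2],0,0.5],[[-21,0,-2],0,0.5],[[-27,0,-5],0,0.5],[[-34,0,-7],0,0.5],[[-41,0,-8],0,0.5],[[-41,0,-8],0,0.5]]' --force 30

```text
time_s: 4.68
eef_pos: [519.9, -136.5, 104.4]
ee_rot: [-0.0, 0.972, 0.235, -0.0]
force: [-0.1, 0.5, -1.4]
grip_width: 0.67
```

Run:
```python
from h import *
save('wrist','w4'); s=ctrl.sense();print(s['grip_width'],s['eef_pos'],s['force'],s['time_s'])
```

```text
0.6673179666650031 [ 520.16325028 -136.32171485  104.39820506] [ 0.31644599  0.27058382 -1.58573096] 4.725
```

View pics/w4.png

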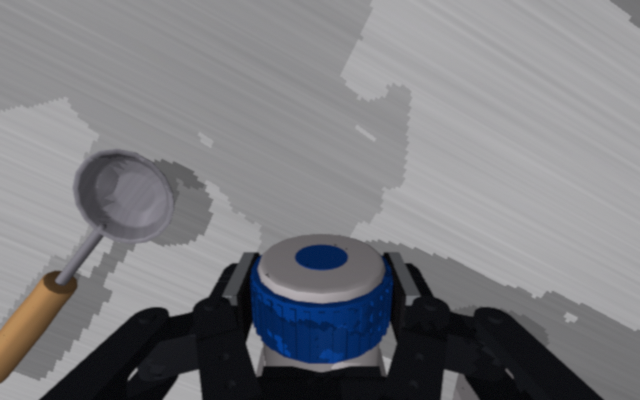

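Request:
move_arm --series '[[[0,0,12],0,0.5],[[0,0,23.5],0,0.5],[[0,0,23.5],0,0.5],[[0,0,23.5],0,0.85],[[0,0,23.5],0,0.85],[[8,0,23.5],0,0.85],[[16,0,23.5],0,0.85],[[16,0,23.5],0,0.5],[[16,0,23.5],0,0.5],[[16,0,23.5],0,0.5]]' --force 20

```text
time_s: 5.98
eef_pos: [534.7, -128.9, 81.1]
ee_rot: [0.0, 0.972, 0.235, 0.0]
force: [2.9, 0.6, 1.7]
grip_width: 0.668
```

Request:
move_arm --series '[[[0,0,-12],0,0.5],[[0,0,-24],0,0.5],[[0,0,-24],0,0.5]]' --force 20

```text
time_s: 6.35
eef_pos: [534.8, -129.2, 106.1]
ee_rot: [0.001, 0.972, 0.235, 0.001]
force: [-0.4, 0.7, -1.5]
grip_width: 0.669
```

Run:
```python
from h import *
save('wrist','w5'); s=ctrl.sense();print(s['grip_width'],s['eef_pos'],s['force'],s['time_s'])
```

```text
0.6622688018476847 [ 534.55666541 -129.03761613  105.38339153] [-0.24844987 -0.30100356 -2.24706155] 6.4
```

View pics/w5.png

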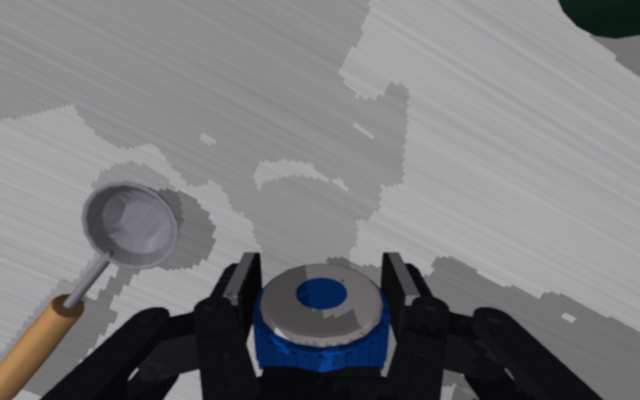

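```bash
cat >> h.py <<'E'
def face(name,v0=225,v1=345,ub=322,wd=50):
    W,L,u,v,c=tilt(name,(v0,v1,ub-wd,ub+wd))
    rng=np.random.default_rng(0); k=(L[:,2]<95)&(L[:,2]>20); X=L[k]; best=None
    for _ in range(400):
        a=X[rng.choice(len(X),3,False)]; n=np.cross(a[1]-a[0],a[2]-a[0]); 
        if np.linalg.norm(n)<50: continue
        n/=np.linalg.norm(n); c=(abs((X-a[0])@n)<0.8); c=c.sum() if n@n else 0
        if best is None or c>best[0]: best=(c,n,a[0])
    I=X[abs((X-best[2])@best[1])<1]; n=np.linalg.svd(I-I.mean(0),full_matrices=False)[2][2]; n*=np.sign(n[0]-n[2])
    print('n_tool',n.round(3),'theta',np.degrees(np.arctan2(-n[2],n[0])).round(1),'N',len(I),'ctr',((I.min(0)+I.max(0))/2).round(1),'min',I.min(0).round(1),'max',I.max(0).round(1))
    return n,I
E
python3 -c "
from h import *
face('w3');face('w5')"
```

```text
n_tool [ 1.     0.004 -0.008] theta 0.4 N 5229 ctr [14.4 -0.2 51.3] min [ 13.3 -22.3  25.6] max [15.6 21.9 77. ]
n_tool [ 0.999  0.006 -0.046] theta 2.6 N 6224 ctr [-2.4 -0.1 50.5] min [ -4.3 -22.5  24.8] max [-0.5 22.3 76.1]
```

Request:
move_arm --series '[[[0,0,0],0,0.655],[[0,0,0],0,0.66],[[0,0,0],0,0.66]]' --force 20

```text
time_s: 6.78
eef_pos: [534.4, -128.9, 104.7]
ee_rot: [-0.0, 0.972, 0.235, -0.0]
force: [-0.1, 0.8, -2.0]
grip_width: 0.664
```

Run:
```python
from h import *
save('wrist','w6'); s=ctrl.sense();print(s['grip_width'],s['eef_pos'],s['force'],s['time_s']); face('w6')
```

```text
0.6633795659947662 [ 534.45253799 -128.87778494  104.71443081] [ 1.33880294  0.21541982 -2.36276559] 6.825
n_tool [ 0.999  0.003 -0.045] theta 2.6 N 6250 ctr [-2.4 -0.4 50.7] min [ -4.2 -22.9  25.1] max [-0.5 22.2 76.3]
```

Request:
move_arm --series '[[[0,0,0],0,0.664],[[0,0,0],0,0.666],[[0,0,0],0,0.668]]' --force 20

```text
time_s: 7.2
eef_pos: [534.5, -128.9, 104.9]
ee_rot: [-0.0, 0.972, 0.235, -0.0]
force: [0.6, 1.1, -2.1]
grip_width: 0.669
```

Run:
```python
from h import *
save('wrist','w7'); s=ctrl.sense();print(s['grip_width'],s['eef_pos'],s['force'],s['time_s']); face('w7')
```

```text
0.6676133512780339 [ 534.52499709 -128.89618464  104.91729918] [-0.17400904  0.12465236 -0.68270902] 7.25
n_tool [ 0.998  0.005 -0.067] theta 3.9 N 6428 ctr [-2.4 -0.  50.4] min [ -4.9 -22.4  24.9] max [-0.  22.4 75.9]
```

Request:
move_arm --series '[[[0,0,0],0,0.669],[[0,0,0],0,0.67],[[0,0,0],0,0.67]]' --force 20

```text
time_s: 7.62
eef_pos: [534.6, -128.9, 105.1]
ee_rot: [0.0, 0.972, 0.235, 0.0]
force: [0.8, 1.1, -1.0]
grip_width: 0.676
```

Run:
```python
from h import *
save('wrist','w8'); s=ctrl.sense();print(s['grip_width'],s['eef_pos'],s['force'],s['time_s']); face('w8')
```

```text
0.6702036400704455 [ 534.60011922 -128.90024148  105.01000739] [ 0.96483633  0.84378012 -0.6456806 ] 7.675
n_tool [ 0.878  0.002 -0.478] theta 28.6 N 7754 ctr [-1.9 -0.2 51.7] min [-12.8 -22.3  31.5] max [ 9.  21.9 71.9]
```

Request:
move_arm --series '[[[0,0,0],0,0.67],[[0,0,0],0,0.669]]' --force 20

```text
time_s: 7.92
eef_pos: [534.6, -128.9, 105.0]
ee_rot: [0.0, 0.972, 0.235, 0.0]
force: [1.0, 1.2, -1.0]
grip_width: 0.67
```

Run:
```python
from h import *
save('wrist','w9'); s=ctrl.sense();print(s['grip_width'],s['eef_pos'],s['force'],s['time_s']); face('w9')
```

```text
0.6680564525228637 [ 534.58539715 -128.90469412  104.99752419] [ 0.64490632  0.81884946 -0.31503357] 7.975
n_tool [ 0.876  0.006 -0.482] theta 28.8 N 7774 ctr [-2.  -0.2 51.6] min [-13.  -22.3  31.7] max [ 9.  21.9 71.5]
```

View pics/w9.png

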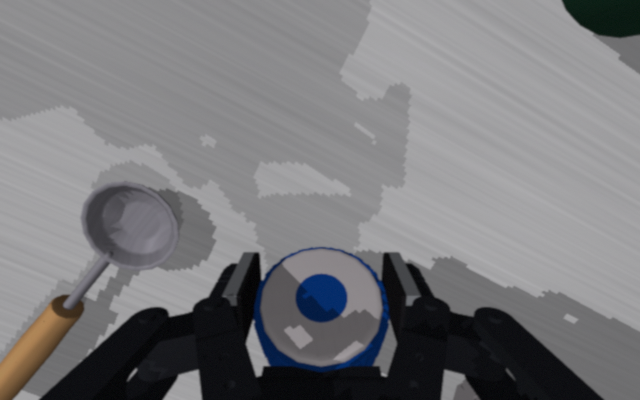

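Request:
move_arm --series '[[[0,0,0],0,0.664],[[0,0,-10],0,0.664],[[0,0,-20],0,0.664],[[0,0,-20],0,0.668],[[0,0,-20],0,0.669],[[0,0,-20],0,0.67],[[0,0,-20],0,0.67]]' --force 20

```text
time_s: 8.85
eef_pos: [534.4, -128.9, 124.7]
ee_rot: [-0.0, 0.972, 0.235, -0.0]
force: [-0.2, -0.8, -1.4]
grip_width: 0.672
```

Run:
```python
from h import *
save('wrist','w10'); s=ctrl.sense();print(s['grip_width'],s['eef_pos'],s['force'],s['time_s']); face('w10')
```

```text
0.6727311055038657 [ 534.46501353 -128.90822373  124.71752261] [-0.19703715  0.30117008 -2.27475717] 8.9
n_tool [ 0.866  0.002 -0.501] theta 30.1 N 7738 ctr [-2.  -0.3 51.7] min [-13.2 -22.5  32.1] max [ 9.3 21.9 71.4]
```

View pics/w10.png

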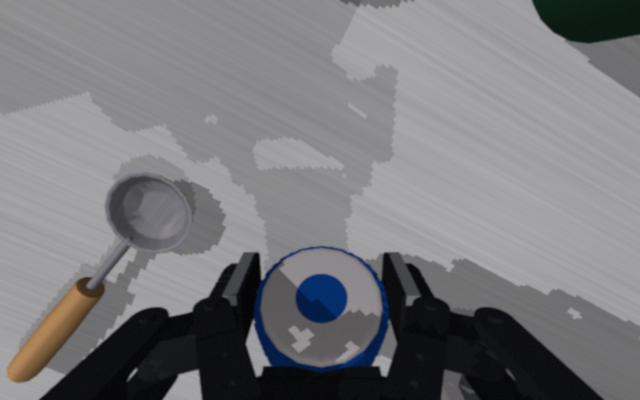

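Request:
move_arm --series '[[[0,0,0],0,0.671],[[0,0,0],0,0.671],[[0,0,0],0,0.671],[[0,0,0],0,0.666]]' --force 20

```text
time_s: 9.4
eef_pos: [534.5, -128.9, 124.9]
ee_rot: [0.0, 0.972, 0.235, 0.0]
force: [0.2, 0.8, -1.8]
grip_width: 0.662
```

Run:
```python
from h import *
save('wrist','w11'); s=ctrl.sense();print(s['grip_width'],s['eef_pos'],s['force'],s['time_s']); face('w11')
```

```text
0.6685931897198721 [ 534.51054006 -128.89153143  124.89354037] [-0.52902765  0.20042233 -2.6170437 ] 9.45
n_tool [ 0.709  0.003 -0.705] theta 44.8 N 7871 ctr [-1.4 -0.2 51.4] min [-16.5 -21.9  35.9] max [13.7 21.5 66.9]
```

Request:
move_arm --series '[[[0,0,0],0,0.669],[[0,0,0],0,0.671],[[0,0,0],0,0.671],[[0,0,0],0,0.671],[[0,0,0],0,0.671],[[0,0,0],0,0.666]]' --force 20

```text
time_s: 10.2
eef_pos: [534.5, -128.9, 124.9]
ee_rot: [0.0, 0.972, 0.235, 0.0]
force: [-0.7, 0.6, -2.2]
grip_width: 0.672
```

Run:
```python
from h import *
save('wrist','w12'); s=ctrl.sense();print(s['grip_width'],s['eef_pos'],s['force'],s['time_s']); face('w12')
```

```text
0.6697372553452973 [ 534.55042496 -128.90988312  124.91743191] [-0.60604254  0.15520889 -2.03386398] 10.25
n_tool [ 0.708  0.006 -0.706] theta 44.9 N 7919 ctr [-1.4 -0.2 51.6] min [-16.6 -21.9  35.9] max [13.8 21.5 67.2]
```

Request:
move_arm --series '[[[0,0,0],0,0.671],[[0,0,0],0,0.672],[[0,0,0],0,0.672],[[0,0,0],0,0.672],[[0,0,0],0,0.666]]' --force 20

```text
time_s: 10.88
eef_pos: [534.5, -128.9, 124.9]
ee_rot: [-0.0, 0.972, 0.235, -0.0]
force: [-0.4, -0.2, -2.2]
grip_width: 0.672
```

Run:
```python
from h import *
save('wrist','w13'); s=ctrl.sense();print(s['grip_width'],s['eef_pos'],s['force'],s['time_s']); face('w13')
```

```text
0.6710625511733816 [ 534.52295913 -128.91511513  124.92349607] [-0.19013661  0.24121725 -2.37989537] 10.925
n_tool [ 0.699  0.004 -0.715] theta 45.7 N 7858 ctr [-1.5 -0.1 51.4] min [-16.7 -21.8  36.1] max [13.7 21.6 66.7]
```

Request:
move_arm --series '[[[0,0,9.5],0,0.67],[[-6,0,8.5],0,0.67],[[-11,0,7],0,0.67],[[-17,0,6.5],0,0.67],[[-23,0,6.5],0,0.67],[[-29,0,7],0,0.67],[[-35,0,7.5],0,0.67],[[-35,0,7.5],0,0.666]]' --force 20

```text
time_s: 11.92
eef_pos: [503.1, -145.1, 117.4]
ee_rot: [-0.0, 0.972, 0.235, -0.0]
force: [-0.4, 0.9, -2.5]
grip_width: 0.672
```

Run:
```python
from h import *
save('wrist','w14'); s=ctrl.sense();print(s['grip_width'],s['eef_pos'],s['force'],s['time_s']); face('w14')
```

```text
0.6748352209880933 [ 503.29888798 -144.9993264   117.43250078] [ 0.65352629 -0.3206349  -1.83584796] 11.975
n_tool [ 0.691  0.002 -0.723] theta 46.3 N 7874 ctr [-1.4 -0.1 51.4] min [-16.8 -21.9  36.3] max [14.1 21.6 66.6]
```

View pics/w14.png

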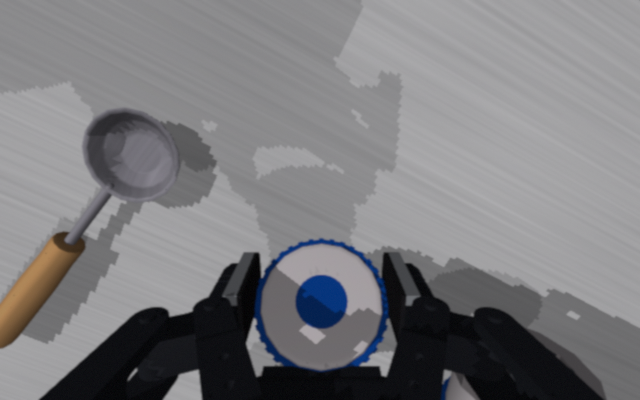

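Request:
move_arm --series '[[[10,0,-8],0,0.666],[[25,0,-8],0,0.666],[[35,0,-8],0,0.671],[[35,0,-8],0,0.673],[[35,0,-8],0,0.673],[[35,0,-8],0,0.673]]' --force 20

```text
time_s: 12.72
eef_pos: [534.3, -129.1, 125.3]
ee_rot: [-0.0, 0.972, 0.235, -0.0]
force: [-0.4, 0.1, -2.0]
grip_width: 0.675
```

Run:
```python
from h import *
save('wrist','w15'); s=ctrl.sense();print(s['grip_width'],s['eef_pos'],s['force'],s['time_s']); face('w15')
```

```text
0.6753270600506693 [ 534.32121449 -129.07162717  125.36742542] [-0.19546503  0.08695639 -1.84501905] 12.775
n_tool [ 0.491  0.001 -0.871] theta 60.6 N 7795 ctr [-1.8 -0.2 50.5] min [-19.9 -21.4  39.7] max [16.3 21.1 61.2]
```

Request:
move_arm --series '[[[0,0,0],0,0.674],[[0,0,0],0,0.675],[[0,0,0],0,0.675],[[0,0,0],0,0.668]]' --force 20

```text
time_s: 13.28
eef_pos: [534.5, -128.9, 125.4]
ee_rot: [0.0, 0.972, 0.235, -0.0]
force: [0.1, 0.1, -1.5]
grip_width: 0.669
```

Run:
```python
from h import *
save('wrist','w16'); s=ctrl.sense();print(s['grip_width'],s['eef_pos'],s['force'],s['time_s']); face('w16')
```

```text
0.6688745842206462 [ 534.52238652 -128.88727941  125.39458795] [ 0.82696478 -0.27873407 -0.84073817] 13.325
n_tool [ 0.39   0.003 -0.921] theta 67.1 N 7772 ctr [-2.3 -0.1 50.1] min [-21.5 -21.2  41.4] max [16.9 21.1 58.7]
```

Request:
move_arm --series '[[[0,0,7],0,0.668],[[-5,0,8],0,0.671],[[-11,0,9],0,0.671],[[-18,0,11],0,0.671],[[-25,0,13],0,0.671],[[-25,0,13],0,0.671],[[-25,0,13],0,0.72],[[-25,0,13],0,0.85],[[-25,0,13],0,0.9],[[-25,0,13],0,0.9]]' --force 20

```text
time_s: 14.58
eef_pos: [512.3, -140.2, 112.4]
ee_rot: [-0.0, 0.972, 0.235, -0.0]
force: [0.6, 0.2, 1.1]
grip_width: 0.898
```

Run:
```python
from h import *
save('wrist','w17'); s=ctrl.sense();print(s['grip_width'],s['eef_pos'],s['force'],s['time_s']); face('w17')
```

```text
0.9022412705769705 [ 512.29404856 -140.25381674  112.35694374] [ 0.76415179  0.52824616 -0.12852103] 14.625
n_tool [ 0.011  0.003 -1.   ] theta 89.4 N 6285 ctr [-8.8 -0.1 50. ] min [-28.6 -22.3  48.8] max [11.  22.  51.3]
```

View pics/w17.png

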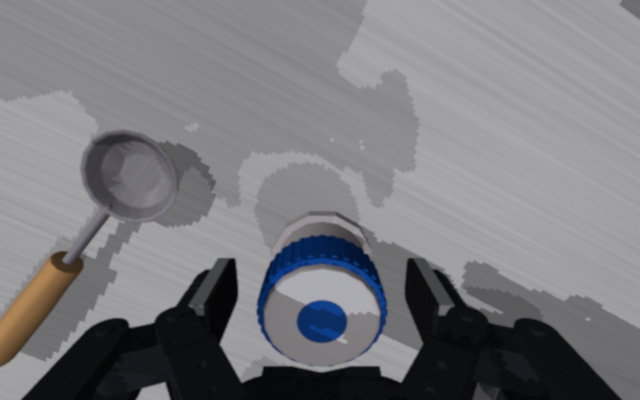

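Run:
```python
from h import *
W,L,u,v,c=tilt('w17',(285,355,285,360))
k=(c[:,2]>c[:,0]+50)&(v>298)&(v<345)&(abs(u-322)<27)
print(k.sum(),L[k].mean(0),(L[k].min(0)+L[k].max(0))/2)
W,L,u,v,c=tilt('w17',(225,310,230,410))
k=(c[:,2]>c[:,0]+50)&(L[:,2]>52)&(L[:,2]<80)
A=np.c_[2*L[k][:,:2],np.ones(k.sum())];b=(L[k][:,:2]**2).sum(1);s=np.linalg.lstsq(A,b,rcond=None)[0];print('collar circ',s[:2],np.sqrt(s[2]+s[0]**2+s[1]**2),L[k].min(0),L[k].max(0))
print(ctrl.sense()['joints'])
p=np.load('pics/top0_p.npy'); d=np.load('pics/top0_d.npy'); M=cam('top'); m,R,t,f=M
q=p.astype(int); red=(q[...,0]>q[...,1]+50)&(q[...,0]>q[...,2]+40); 
v,u=np.nonzero(red); k=(v>190)&(v<260)&(u>210)&(u<280); print(u[k],v[k],d[v[k],u[k]]); print(w('top',u[k].mean(),v[k].mean(),z=60,M=M))
# slab top points
vv,uu=np.mgrid[185:265,200:290]; P=np.array([w('top',a,b,d=d[b,a],M=M) for a,b in zip(uu.ravel(),vv.ravel())])
k=(P[:,2]>15)&(P[:,2]<30); print(k.sum(),cv2.minAreaRect(P[k][:,:2].astype(np.float32)))
```

```text
1598 [-15.30499797  -0.06239328  49.59403951] [-15.40174141   0.06089682  49.54679156]
collar circ [-13.81174401  -0.37848682] 26.98039325085143 [-15.24148894 -28.36430503  52.16323787] [14.8702948  29.00920543 77.32040526]
[-4.87980566e-01  5.57417229e-01  1.68788953e+00  1.36137719e-05
  8.96373694e-01  6.08699690e-01]
[] [] []
[nan nan nan]
1742 ((506.2120666503906, 200.6129150390625), (149.8258514404297, 119.54476928710938), 20.259862899780273)<stdin>:11: RuntimeWarning: Mean of empty slice.
  ret = ret.dtype.type(ret / rcount)
```

Request:
move_arm --series '[[[-8,0,0],0,0.95],[[-15,0,2],0,0.95],[[-15.3,0,10],0,0.95],[[-15.3,0,14],0,0.95],[[-15.3,0,14],0,0.95],[[-15.3,0,14],0,0.5],[[-15.3,0,14],0,0.5],[[-15.3,0,14],0,0.5],[[-15.3,0,14],0,0.5]]' --force 50

```text
time_s: 15.75
eef_pos: [498.9, -147.4, 98.8]
ee_rot: [0.0, 0.972, 0.235, 0.0]
force: [-0.8, -0.9, 5.3]
grip_width: 0.667
```

Run:
```python
from h import *
save('wrist','w18'); s=ctrl.sense();print(s['grip_width'],s['eef_pos'],s['force'],s['time_s']); face('w18',285,370)
```

```text
0.6652668618166401 [ 498.92607401 -147.38708047   98.86463347] [-0.48381585 -0.43063301  5.68032929] 15.8
n_tool [-0.01   0.003 -1.   ] theta 90.6 N 6630 ctr [-6.9 -0.2 36.4] min [-25.7 -19.9  35.2] max [11.8 19.5 37.6]
```

View pics/w18.png

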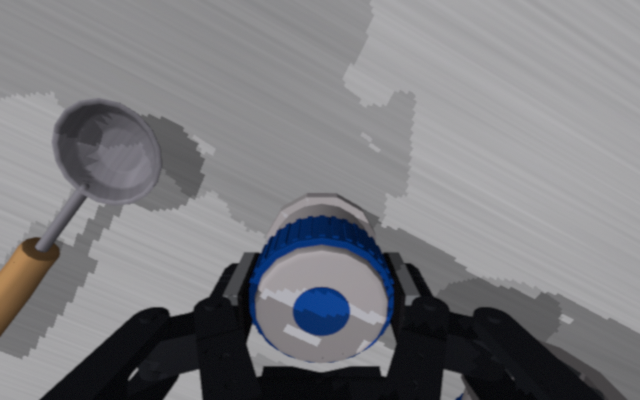

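Request:
move_arm --series '[[[0,0,-30],0,0.5],[[0,0,-70],0,0.5],[[5,-40,-95],0,0.5],[[12,-90,-95],0,0.5],[[20,-140,-95],0,0.5],[[28,-200,-95],0,0.5],[[36,-255,-95],0,0.5],[[42,-301,-95],0,0.5],[[42,-301,-95],0,0.5],[[42,-301,-95],0,0.5]]' --force 50

```text
time_s: 17.05
eef_pos: [398.7, 139.4, 193.2]
ee_rot: [0.0, 0.972, 0.235, -0.0]
force: [0.7, 0.1, -0.3]
grip_width: 0.666
```

Run:
```python
from h import *
save('wrist','w19'); s=ctrl.sense();print(s['grip_width'],s['eef_pos'],s['force'],s['time_s'],s['joints'])
```

```text
0.6629082834887889 [398.93625061 139.01569786 193.2483775 ] [ 0.80938477 -0.92630042 -1.41415504] 17.1 [ 5.64991770e-02  2.23737808e-01  1.93625459e+00 -2.21856188e-04
  9.81797840e-01  1.15425075e+00]
```

View pics/w19.png

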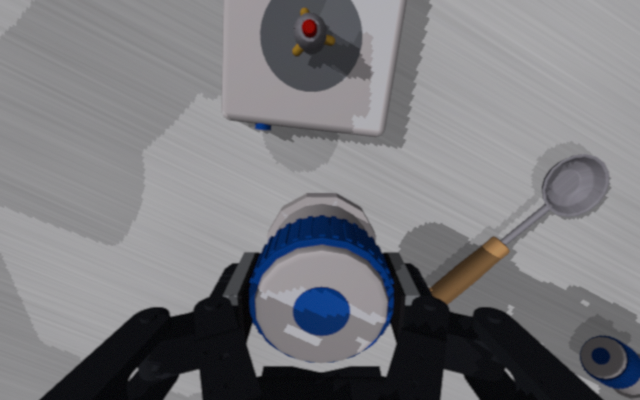

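The base is visible ahead. The red valve is at (310,28), with brass pins near (303,12), (297,50) and (331,40). I'll measure the spigot axis next.

Run:
```python
from h import *
W,L,u,v,c=tilt('w19',(0,140,215,410)); c=c.astype(int)
def circ(X):
    A=np.c_[2*X,np.ones(len(X))];s=np.linalg.lstsq(A,(X**2).sum(1),rcond=None)[0]; return s[:2].round(1),np.sqrt(s[2]+s[0]**2+s[1]**2).round(1)
red=(c[:,0]>c[:,1]+50)&(c[:,0]>c[:,2]+50); print('red',red.sum(),W[red].max(0),W[red].min(0)); t=red&(W[:,2]>56); print('valve tip',t.sum(),W[t].mean(0),(W[t].min(0)+W[t].max(0))/2)
near=(np.hypot(u-311,v-30)<30)
for lo in range(26,62,3):
    k=near&(W[:,2]>lo)&(W[:,2]<=lo+3)
    if k.sum()>3: print(lo,k.sum(),W[k].min(0).round(1),W[k].max(0).round(1),circ(W[k][:,:2]))
br=(c[:,0]>c[:,2]+50)&(~red)&near&(W[:,2]<40); print('brass',br.sum())
X=W[br]; 
for x in X[::8]: print(x.round(1))
# dark disc: 
k=(W[:,2]>17)&(W[:,2]<27)&(c.sum(1)<330); print(k.sum(),(W[k].min(0)+W[k].max(0))/2)
# slab
k=(W[:,2]>18)&(W[:,2]<26); print(np.median(W[k][:,2]),cv2.minAreaRect(W[k][:,:2].astype(np.float32)))
a=cv2.imread('pics/w19.png')[0:140,220:410]; cv2.imwrite('pics/c19.png',cv2.resize(a,None,fx=4,fy=4,interpolation=cv2.INTER_CUBIC))
```

```text
red 179 [501.30922716 201.33597059  62.93785764] [493.12282022 193.32238568  57.18395415]
valve tip 179 [497.20446846 197.24841361  60.02692284] [497.21602369 197.32917814  60.0609059 ]
26 13 [487.4 187.7  26. ] [496.6 196.2  28.9] (array([497. , 197.2]), np.float64(9.6))
29 9 [486.7 187.7  29.3] [495.3 197.9  31.9] (array([497.6, 198. ]), np.float64(10.6))
32 69 [482.4 181.8  32.2] [509.4 208.   35. ] (array([498. , 197.6]), np.float64(13.1))
35 187 [482.3 182.1  35. ] [509.  208.7  38. ] (array([497.8, 197.8]), np.float64(12.7))
38 10 [487.4 187.5  38.1] [498.8 198.4  40.5] (array([497.3, 197.3]), np.float64(9.9))
41 22 [487.3 187.6  41.1] [498.9 203.3  43.9] (array([497. , 197.2]), np.float64(9.7))
44 32 [487.4 187.5  44.1] [506.9 206.6  47. ] (array([497.1, 197.3]), np.float64(9.7))
47 326 [487.3 187.7  47. ] [506.5 206.8  50. ] (array([497.1, 197.3]), np.float64(8.8))
50 348 [488.8 188.7  50. ] [505.3 205.2  53. ] (array([497.2, 197.3]), np.float64(6.6))
53 43 [490.9 191.1  53. ] [502.6 202.9  55.9] (array([497.4, 197.3]), np.float64(5.4))
56 58 [492.6 192.8  56.3] [501.3 201.8  59. ] (array([497. , 197.2]), np.float64(4.0))
59 168 [492.9 193.2  59. ] [501.3 201.1  62. ] (array([497.1, 197.2]), np.float64(2.9))
brass 158
[508.1 208.1  35.4]
[508.  206.6  36.4]
[508.1 205.3  36.4]
[507.7 205.2  35.5]
[507.3 204.9  35.5]
[501.6 186.8  34.9]
[501.9 184.8  35.7]
[502.3 183.5  33.3]
[501.2 183.1  37.5]
[500.8 182.9  36.4]
[500.4 182.6  36. ]
[498.2 184.3  36. ]
[487.  202.7  35. ]
[487.3 200.8  35.4]
[487.  199.8  36.5]
[486.9 199.1  35.2]
[485.7 199.9  36. ]
[484.7 200.9  35.2]
[484.1 200.5  36.6]
[483.9 199.7  36.4]
7462 [484.54139541 176.6641911   21.97241675]
22.43467318350404 ((480.61077880859375, 190.67169189453125), (88.47496032714844, 122.81526947021484), 23.666868209838867)
```

View pics/c19.png

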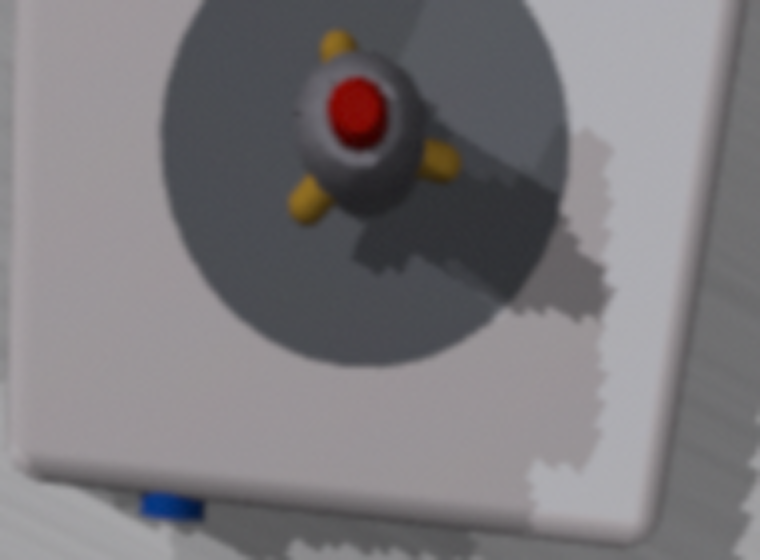

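Run:
```python
from h import *
W,L,u,v,c=tilt('w19',(270,350,280,365)); c=c.astype(int)
k=(c[:,2]>c[:,0]+50)&(abs(u-321)<30)&(v>284)&(v<338)
print(k.sum(),W[k].mean(0),(W[k].min(0)+W[k].max(0))/2,L[k].mean(0), L[k].max(0)-L[k].min(0)); n,I=face('w19',265,370)
W,L,u,v,c=tilt('w19',(200,320,230,410))
k=(c[:,2].astype(int)>c[:,0].astype(int)+50)&(L[:,2]>39)&(L[:,2]<62)
A=np.c_[2*L[k][:,:2],np.ones(k.sum())];b=(L[k][:,:2]**2).sum(1);s=np.linalg.lstsq(A,b,rcond=None)[0];print('collar circ',s[:2],np.sqrt(s[2]+s[0]**2+s[1]**2))
```

```text
2109 [398.74484159 139.3568438  157.17477406] [398.41071696 139.32514729 157.36982986] [-5.70506466e-03 -3.94091426e-01  3.60735712e+01] [21.95375326 21.41845193  3.92652645]
n_tool [-0.     0.003 -1.   ] theta 90.0 N 8361 ctr [-2.7 -0.1 36.4] min [-25.5 -19.8  35.2] max [20.  19.5 37.5]
collar circ [ 0.91676842 -0.6060926 ] 27.388429368835943
```

Request:
move_arm --series '[[[40,-2,0],0,0.5],[[80,-4.5,0],0,0.5],[[110,-6.5,0],0,0.5],[[114,-6.5,10],0,0.5],[[114,-6.5,30],0,0.5],[[114,-6.5,35],0,0.5],[[114,-6.5,35],0,0.5]]' --force 50

```text
time_s: 17.98
eef_pos: [497.0, 196.9, 158.3]
ee_rot: [-0.0, 0.972, 0.234, -0.0]
force: [0.0, 1.0, -0.9]
grip_width: 0.664
```

Run:
```python
from h import *
s=ctrl.sense();print(s['grip_width'],s['eef_pos'],s['force'],s['wrist_torque'],s['time_s'],s['joints'])
```

```text
0.6643218424947388 [497.01724618 196.8901494  158.33833812] [ 0.00263093  0.98674007 -0.86550314] [0.00713506 0.02065862 0.00503095] 17.975 [ 1.57887623e-01  4.93430856e-01  1.64567268e+00 -3.95175728e-05
  1.00314952e+00  1.25560563e+00]
```

Request:
move_arm --series '[[[0,0,6],0,0.5],[[0,0,12],0,0.5],[[0,0,18],0,0.5],[[0,0,21],0,0.5],[[0,0,21],0,0.5]]' --force 50

```text
time_s: 18.6
eef_pos: [497.0, 197.5, 137.2]
ee_rot: [-0.0, 0.972, 0.235, -0.0]
force: [0.3, -0.3, -2.5]
grip_width: 0.663
```

Run:
```python
from h import *
s=ctrl.sense();print(s['grip_width'],s['eef_pos'],s['force'],s['wrist_torque'],s['time_s'],s['joints'])
```

```text
0.6627105716149801 [497.04468893 197.5107221  137.19021301] [ 0.31253555 -0.3047843  -2.52342437] [ 0.00706154  0.01443495 -0.00555841] 18.6 [1.59038586e-01 5.24966794e-01 1.66087126e+00 1.11640857e-05
 9.56156255e-01 1.25579040e+00]
```

Request:
move_arm --series '[[[0,0,2],0,0.5],[[0,0,4],0,0.5],[[0,0,4],0,0.5],[[0,0,4],0,0.5]]' --force 50

```text
time_s: 19.1
eef_pos: [497.3, 197.5, 133.7]
ee_rot: [0.0, 0.972, 0.235, 0.0]
force: [0.1, -0.5, 2.9]
grip_width: 0.666
```

Request:
move_arm --series '[[[0,0,0.7],0,0.5],[[0,0,1],-5,0.5],[[0,0,1],-10,0.5],[[0,0,1],-15,0.5],[[0,0,1],-20,0.5],[[0,0,1],-20,0.5]]' --force 50

```text
time_s: 19.85
eef_pos: [496.9, 197.4, 132.0]
ee_rot: [-0.0, 0.917, 0.4, -0.0]
force: [0.3, 0.6, -1.8]
grip_width: 0.662
```

Request:
move_arm --series '[[[0,0,0],-5,0.5],[[0,0,0],-10,0.5],[[0,0,0],-15,0.5],[[0,0,0],-20,0.5],[[0,0,0],-20,0.5]]' --force 50

```text
time_s: 20.48
eef_pos: [497.2, 197.8, 133.8]
ee_rot: [0.0, 0.833, 0.553, 0.0]
force: [-4.7, 1.3, 14.2]
grip_width: 0.664
```

Request:
move_arm --series '[[[0,0,0],5,0.5],[[0,0,0],10,0.5],[[0,0,0],15,0.5],[[0,0,0],20,0.5],[[0,0,0],20,0.5]]' --force 50

```text
time_s: 21.1
eef_pos: [497.0, 197.5, 132.2]
ee_rot: [-0.0, 0.917, 0.4, -0.0]
force: [0.0, -0.0, -1.2]
grip_width: 0.662
```

Run:
```python
from h import *
s=ctrl.sense();print(s['grip_width'],s['eef_pos'],s['force'],s['wrist_torque'],s['time_s'],s['joints'])
```

```text
0.6622047252152963 [496.97978322 197.48826391 132.18057559] [ 0.04916511 -0.04592281 -1.18233215] [ 0.01344929  0.00873123 -0.02999979] 21.1 [1.59013256e-01 5.32517655e-01 1.66442076e+00 2.02079781e-05
 9.45132713e-01 9.07512130e-01]
```

Request:
move_arm --series '[[[0,0,2],0,0.5],[[0,0,4],0,0.5],[[0,0,6],0,0.5],[[0,0,6],0,0.5]]' --force 50

```text
time_s: 21.6
eef_pos: [497.1, 197.5, 126.5]
ee_rot: [0.0, 0.916, 0.4, -0.0]
force: [-1.4, 0.5, 2.5]
grip_width: 0.666
```

Request:
move_arm --series '[[[0,0,2],0,0.5],[[0,0,4],0,0.5],[[0,0,6],0,0.5],[[0,0,7],0,0.5],[[0,0,7.5],0,0.5],[[0,0,7.5],0,0.5],[[0,0,7.5],0,0.5]]' --force 60

```text
time_s: 22.48
eef_pos: [497.2, 197.5, 120.9]
ee_rot: [0.0, 0.916, 0.4, 0.0]
force: [-10.8, -2.4, 24.7]
grip_width: 0.663
```

Run:
```python
from h import *
s=ctrl.sense();print(s['grip_width'],s['eef_pos'],s['force'],s['wrist_torque'],s['time_s'])
save('wrist','w20'); save('scene','s20'); n,I=face('w20',265,370); print(ctrl.sense()['time_s'])
a=cv2.imread('pics/w20.png'); b=cv2.imread('pics/s20.png')[160:300,310:470]; b=cv2.resize(b,None,fx=2.5,fy=2.5,interpolation=cv2.INTER_CUBIC)
cv2.imwrite('pics/c20.png',np.hstack([a[50:400,120:520],b[:350]]))
```

```text
0.6627432551761716 [497.16677602 197.52822919 120.86472917] [-10.82596733  -2.41622834  24.7102353 ] [-0.41943416  1.78896276 -0.02240703] 22.475
n_tool [-0.001 -0.001 -1.   ] theta 90.0 N 8384 ctr [-2.8 -0.3 36.4] min [-25.5 -20.   35.3] max [20.  19.3 37.5]
22.575
```

View pics/c20.png

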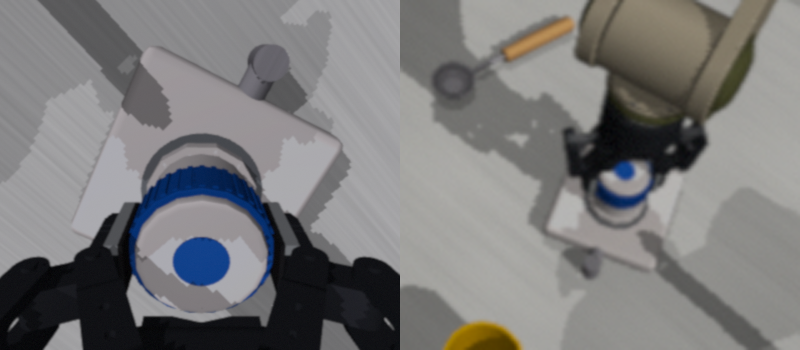

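Run:
```python
from h import *
W,L,u,v,c=tilt('w20',(270,350,280,365)); n=L[:,2]; k=abs(n-np.median(n))<1.5; print('top',np.median(W[k][:,2]),W[k][:,2].mean(),L[k].mean(0))
c=c.astype(int); k=(c[:,2]>c[:,0]+50)&(abs(u-321)<30)&(v>280)&(v<342); print('disc',W[k].mean(0),L[k].mean(0),k.sum())
W,L,u,v,c=tilt('w20',(90,260,200,470)); k=(W[:,2]>15)&(W[:,2]<28); print('slab',np.median(W[k][:,2]),k.sum())
k=(W[:,2]>24)&(W[:,2]<50); 
import collections
print(np.histogram(W[:,2],bins=np.arange(18,40,1)))
```

```text
top 84.53752654596865 84.5436938740446 [ 0.29724372 -0.04592129 36.29209526]
disc [496.81531961 197.81285218  84.81434576] [-0.04028104 -0.46755604 36.02109577] 2171
slab 22.26313310449955 23323
(array([  371,   577,  1400,  5715, 11027,  3302,   152,    41,    54,
          40,    75,   278,   615,   146,    48,    54,    53,    48,
          56,    52,    42]), array([18, 19, 20, 21, 22, 23, 24, 25, 26, 27, 28, 29, 30, 31, 32, 33, 34,
       35, 36, 37, 38, 39]))
```

Request:
move_arm --series '[[[0,0,-0.4],0,0.5],[[0,0,-0.4],0,0.5],[[0,0,-0.4],0,0.5],[[0,0,-0.4],0,0.5],[[0,0,-0.4],0,0.5]]' --force 60

```text
time_s: 23.2
eef_pos: [497.1, 197.5, 120.9]
ee_rot: [0.0, 0.916, 0.4, 0.0]
force: [-9.6, -2.8, 20.6]
grip_width: 0.661
```

Run:
```python
from h import *
save('wrist','w21'); save('top','t21'); s=ctrl.sense();print(s['grip_width'],s['eef_pos'],s['force'],s['wrist_torque'],abs(s['dq']).max(),s['time_s'])
W,L,u,v,c=tilt('w21',(270,350,280,365)); n=L[:,2]; k=abs(n-np.median(n))<1.5; a=np.median(W[k][:,2])
c=c.astype(int); k=(c[:,2]>c[:,0]+50)&(abs(u-321)<30)&(v>280)&(v<342); print('disc',W[k].mean(0))
W,L,u,v,c=tilt('w21',(90,260,200,470)); k=(W[:,2]>15)&(W[:,2]<28); print('top-slab',a-np.median(W[k][:,2])); face('w21',265,370)
```

```text
0.6584867934747997 [497.15940883 197.51807087 120.85985094] [-8.56478618 -2.97501483 20.82787044] [-0.35621871  1.48437733 -0.08751564] 0.0016424423633341265 23.3
disc [496.85528332 197.79527934  84.82830532]
top-slab 62.28508152455188
n_tool [-0.003  0.002 -1.   ] theta 90.1 N 8323 ctr [-2.8 -0.3 36.5] min [-25.6 -19.9  35.3] max [20.1 19.4 37.7]
```

View pics/t21.png

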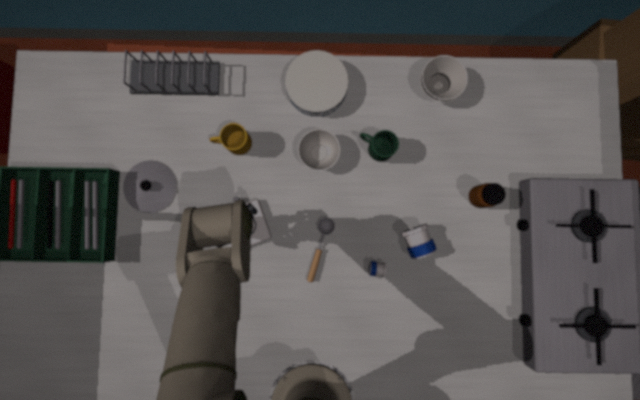

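The top view shows the spoon, bowl, mugs, jar and lid where they started. The cartridge's top is 62.3 mm above the slab for a 62 mm cartridge, so it is flush. Handing in.

```bash
python3 -c "
from rig import ctrl
print(ctrl.finish_job()); s=ctrl.sense(); print(s['time_s'],s['eef_pos'],s['force'],s['grip_width'])"
```

```text
the job is handed in; nothing more can be done
None
the job is handed in; nothing more can be done
```

The job is handed in: the middle-sized cartridge is keyed onto the spigot, pushed home, and still gripped. `finish_job` gives no verdict, so the result below rests on my own last checks.

**What I did**
- **Standing it up:** my first try, lifting the cartridge by the collar in an arc, did not turn it, and neither did a later drag along the bench. I gripped it near its top edge and loosened the grip in small steps, so its own weight swung it mouth-down. The drop upright was then seen in the wrist camera: axis within 1° of vertical, top 62 mm above the bench.
- **Fitting it:** I gripped the collar, carried the cartridge over the spigot and rested it on the pins. It dropped into the keyways after about 20° of turn. I then turned 20° past that point and it climbed back out, so I turned back, it dropped again, and I pushed it home.

**Last checks, at 23.3 s**

| Check | Reading | Limit |
|---|---|---|
| Cartridge top above the slab (62 mm when flush) | 62.3 mm | 64.5 mm |
| Distance from the spigot axis | about 0.6 mm | 4 mm |
| Tilt | under 0.5° | 4° |
| Downward push | about 21 N (spring needs 8.5 N) | – |

- **Pushed home:** backing off 0.4 mm did not change the height, so it is pressed hard against the slab.
- **Not measured directly:** I could not read the valve joint or the finger contact force. I judged them from the seated height, the push, and the 60 N grip setting.
- **Side force:** about 9 N sideways remained at the wrist. I did not find its cause.
- **Bystanders:** the crockery and other kitchen things look unmoved in the last top view.

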